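# Press a signal module home in a contact test fixture and hold it

### The job

Take the small signal module, the box with the sloping front panel, and set it on the sprung pad of the contact test fixture, its upright back towards the fence and its flank up against the low end stop, then let go of it. Now push diagonally with the fingers on its sloping panel until the module is fully home, flat on the bed plate and flush against the fence at once with both sprung pads squeezed in, still up against the end stop. Finish while holding it pressed like that (the pads spring back if you let go), and leave the other things on the bench where they are.

Things in the scene. Friction and masses are not known exactly. Their poses are not given: they have to be found in the camera images.
- module: Signal module, the workpiece: loose cream box, 90 long (x) x 50 wide (y) x 45 tall, about 0.18 kg. Origin: centre of the underside, z up. The back (+x end) is upright and 45 tall; the top is flat for 60 mm from the back, then a flat panel slopes down at 45 degrees to 15 mm above the underside at the front (-x end). Flanks plain and upright.
- panel: Sloping front panel of the module, fixed to it: 42 mm along the slope, 48 wide. Origin: centre of the sloping surface, 30 in front of the module's origin and 30 above its underside. Own z points out of the surface (up and forward, away from the back), own x up the slope, own y as the module's.
- fixture: Contact test fixture, fixed to the bench: aluminium bed plate 150 (x) x 110 (y) x 12 thick, carrying a steel fence at its +x end, a low dark end stop on its +y side and two sprung brass pads. Origin: centre of the plate's underside, z up. Its -x and -y sides are open.
- fence_face (a point): Centre of the fence's flat face, which faces the fixture's -x: own x = +55 mm, y = 0, z = 32 mm. The fence is 100 wide (y), 15 thick and rises 40 above the plate. Axes as the fixture's.
- stop_face (a point): Centre of the end stop's working face, which faces the fixture's -y: own x = +17.5, y = +25, z = 18 mm. The stop is a bar 55 long (x), 12 thick, rising only 12 above the plate. Axes as the fixture's.
- home (a point): Where the module's origin lies when it is fully home (back on fence, underside on plate, +y flank on end stop): own x = +10, y = 0, z = +12 mm of the fixture, on the plate's upper face. The home module's axes are parallel to the fixture's.
- bed_pad (a joint): Sprung brass contact pad in the bed, 50 (fixture x) x 34, centred on the fixture's own x = 0, y = 0. 0 = free, its top 5 mm above the plate; 0.005 = pushed down flush with the plate. Needs 2.2 N to start and 5 N to be flush: it just about carries the module's weight without sinking, so a module set down rests about 5 mm above the plate.
- fence_pad (a joint): Sprung brass contact pad in the fence, 26 wide x 14 tall, centred at the fixture's own y = 0, 36 mm above the bench. 0 = free, standing 5 mm out of the fence; 0.005 = pushed in flush with the fence. Needs 0.8 N to start and 2.8 N to be flush.
- plain_box: Bystander: plain cream box without slope, 90 x 50 x 45 tall, loose. Origin: centre of the underside.
- low_box: Bystander: low plain cream box 70 x 44 x 26 tall with two small black posts 8 high on top, loose. Origin: centre of the underside.
- screwdriver: Bystander: screwdriver about 170 long with a black handle, lying along its own x, loose.
- canister: Bystander: upright canister, 66 diameter, 140 tall, loose. Origin: centre of the underside.
- collar: Bystander: grey ring, 48 outside, 30 inside, 16 tall, lying flat, loose. Origin: centre of the underside.
- adapter: Bystander: white plug adapter 45 x 30 x 24 with a steel spigot 22 long on its own +x end, loose. Origin: centre of the underside.
Mind the look-alikes: they are no part of the job. What is shaped like the module but red is not meant.

How it is judged:
By the outcome, as a careful person would: the job done as asked, in the order asked, and still so for the second after the job is handed in, while the arm keeps its last pose, push and grip.
It also fails if it takes over 51 s, if anything falls off the work surface, if the arm or the gripper's body presses on something with over 40 N, if the wrist force passes 120 N, or if a joint passes its speed limit or range.

### The arm

A 6-joint arm with a two-finger parallel gripper is mounted at the origin on the work surface. World frame = base frame: x ahead of the robot, y to its left, z up, the work surface at z = 0. Lengths are in mm, angles in rad, forces in N, time in s.
With the tool pointing down it reaches from about 250 to 725 mm from the base axis. Payload 9.7 kg.
Tool frame: the origin (TCP) lies at the very end of the fingers, on their centre line; the grasp point (between the pads) lies 19 mm behind it; z points along the fingers, x is the direction in which the jaws open and shut, and the axes are right-handed (so a half turn about z gives the same grasp; the last joint's range is limited). The gripper opens to 85 mm and grips with 20 to 120 N. Pads are 22 mm wide; open, the fingers measure 114 mm over their backs; the gripper's body (76 mm by 85 mm) begins 54 mm behind the grasp point. The pads swing forward as they close: fully open they stand 13 mm farther back than shut.
Start: joints at [1.163, 0.087, 0.176, 1.66, 0, 1.571], TCP at [218.122, 504.896, 231.284] pointing down, gripper open.
Joint ranges: [-3.13, 3.13], [-0.85, 1.81], [-1.15, 1.24], [-2.2, 2.28], [-1.44, 1.52], [-3.14, 3.14]. Speed limits (rad/s): [2.22, 2.22, 2.57, 3.14, 3.14, 3.14].

### API

Orientations are given as a unit quaternion [w, x, y, z].
In Python, from cell import ctrl gives the robot as it stands.
- The arm moves only by the tool play_rows, never from a script. Its argument "rows" is a list of rows, each an object with "grip": the finger opening in cm, from 0 to 8.54; "travel": the shift along the tool's x, y, z in cm, a list of three; "delta_rot": the turn, a rotation vector about the tool's x, y, z in rad, a list of three. In form: [{"grip": grip, "travel": [dx, dy, dz], "delta_rot": [wx, wy, wz]}, ...]. A call has 1 to 5 rows; each row shifts and turns the commanded pose from where the row before left it, along the tool's axes as they then stand; what a row does not reach is not made up. A row lasts 1/8 s, in which the tool goes at most 62.5 mm and 10.7 degrees, less where a joint would pass 70% of its speed; a pose out of reach is approached as far as the arm can. A call with a gripper value outside its range is refused whole. The fingers move at their own pace and stop on an object; "force" is the grip in N (left out, the last holds). Time passes only in rows, so rows that do not move let the fingers close. It gives the time, the measured TCP pose, the force and the opening at its end, in the units of the state.
- ctrl.sense(): the state, without advancing time (a new reading comes with each control period).
- ctrl.capture(name): name is "scene" or "top" or "wrist"; returns the picture (420x560x3 uint8, blue, green, red); there is no depth.
- ctrl.get_calibration(name): a dict with "intrinsics" (3x3 intrinsics, pixels), "R" (3x3) and "t" (3): a world point X has camera coordinates R X + t; the wrist camera has in their place "T_tool_cam" (4x4, takes a point from camera to tool coordinates, whose origin is the TCP and whose axes are the tool frame's). Camera axes: x right, y down, z forward; pixel columns grow to the right and rows downward; lengths in mm; the calibration is good to about 2 mm. The wrist camera is an equidistant fisheye: a pixel r from the principal point sees the ray r / f radians off the axis. A picture is of the moment at which its call begins: read the wrist's pose just before it. get_calibration takes no time and is no camera call.
- ctrl.close_job(): hands the job in, once; it reports no verdict.
The state is a dict: "t": time; "q": joint angles; "qd": joint speeds; "joint_torque": joint torques, N m; "position": TCP position; "tool_rot": TCP orientation; "force": force on the tool from outside, world axes, zero at the start; "ft_torque": the same for the moment, N m; "width": opening from 0.0 (shut) to 1.0 (fully open).
Only numpy, scipy, OpenCV 4.12 (cv2) and the standard library are available. Lean on these libraries where they do the work, as an engineer would, in place of code of your own. Each camera call takes 0.05 s, during which the arm holds its last target. There are 200 camera calls.

## Working session

There is one attempt and no reset: what is moved stays moved. The work goes in short steps, Python scripts to look and compute and a tool call to move; the robot and the scene stay as the last step left them, time stands still between calls to the robot, and variables do not carry over. Pictures are saved under pics/ and viewed, about 8 in all and at most 12, crops included, and the job is handed in when it is done.

Besides the shell and the picture viewer there is one more tool, called after "Request:" as name(argument=value, ...) on one line, values as JSON. play_rows: Moves the arm, as the interface text tells. Its arguments: {"type":"object","properties":{"rows":{"type":"array","items":{"type":"object","properties":{"grip":{"type":"number"},"travel":{"type":"array","items":{"type":"number"}},"delta_rot":{"type":"array","items":{"type":"number"}}}}},"force":{"type":"number"}},"required":["rows"]}

```bash
mkdir -p pics
python3 - <<'E'
from cell import ctrl
import cv2,numpy as np
s=ctrl.sense();print({k:np.round(v,3) for k,v in s.items()})
for n in("scene","top"):
    cv2.imwrite(f"pics/{n}0.png",ctrl.capture(n));c=ctrl.get_calibration(n);print(n,{k:np.round(v,3).tolist() for k,v in c.items()})
print({k:np.round(v,3).tolist() for k,v in ctrl.get_calibration("wrist").items()})
E
```

```text
{'t': np.float64(0.0), 'q': array([ 1.163,  0.088,  0.175,  1.66 , -0.   ,  1.571]), 'qd': array([-0.001, -0.   ,  0.001, -0.002, -0.001, -0.   ]), 'joint_torque': array([-1.0000e-03, -5.2039e+01,  4.6480e+01,  1.6000e-02, -0.0000e+00,
        0.0000e+00]), 'position': array([218.033, 504.689, 230.558]), 'tool_rot': array([ 0.   ,  0.836,  0.549, -0.001]), 'force': array([2.013, 0.403, 1.055]), 'ft_torque': array([-0.003, -0.054, -0.036]), 'width': np.float64(1.002)}
scene {'intrinsics': [[389.486, 0.0, 287.291], [0.0, 389.486, 210.491], [0.0, 0.0, 1.0]], 'R': [[0.877, 0.48, -0.017], [0.343, -0.651, -0.678], [-0.336, 0.588, -0.735]], 't': [-454.532, -167.392, 1136.264]}
top {'intrinsics': [[511.776, 0.0, 288.369], [0.0, 511.776, 208.85], [0.0, 0.0, 1.0]], 'R': [[0.004, -1.0, 0.0], [-0.975, -0.004, -0.223], [0.223, 0.001, -0.975]], 't': [0.811, 551.1, 1349.879]}
{'intrinsics': [[325.192, 0.0, 276.503], [0.0, 325.192, 213.109], [0.0, 0.0, 1.0]], 'T_tool_cam': [[1.0, -0.0, -0.001, 0.041], [0.001, 0.96, 0.281, -71.327], [0.001, -0.281, 0.96, -141.716], [0.0, 0.0, 0.0, 1.0]]}
```

View pics/top0.png

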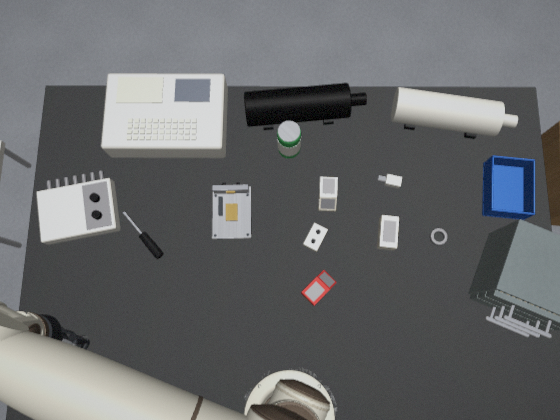

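View pics/scene0.png

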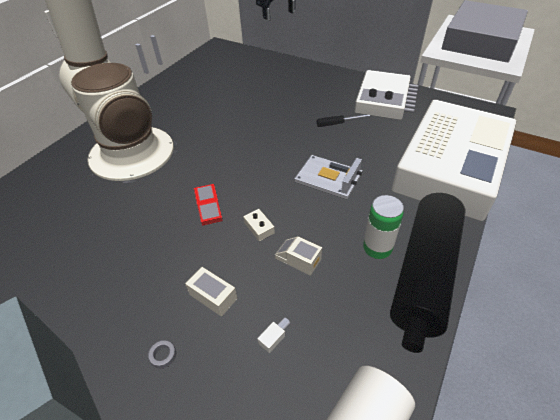

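The top view shows the module at about (328,193) with its dark sloping panel on the image-bottom side (-x). The fixture is at (231,212), with its fence at the top (+x) and its stop on the left (+y). The plain box is at (389,232), the low box at (315,237) and the red look-alike at (318,288).

```bash
cat > h.py <<'E'
from cell import ctrl
import cv2,numpy as np
from scipy.spatial.transform import Rotation as Rn
def ray(n,u,v,s=None):
    c=ctrl.get_calibration(n);K=np.array(c["intrinsics"]);a=np.array([(u-K[0,2])/K[0,0],(v-K[1,2])/K[1,1],1.])
    if n!="wrist":
        R=np.array(c["R"]);return -R.T@np.array(c["t"]),R.T@a
    s=s or ctrl.sense();r=np.hypot(*a[:2]);d=np.array([*(a[:2]/max(r,1e-9)*np.sin(r)),np.cos(r)])
    q=s["tool_rot"];W=Rn.from_quat([*q[1:],q[0]]).as_matrix();T=np.array(c["T_tool_cam"])
    return W@T[:3,3]+s["position"],W@T[:3,:3]@d
def onz(n,u,v,z,s=None):
    o,d=ray(n,u,v,s);return (o+d*(z-o[2])/d[2]).round(1)
E
python3 - <<'E'
from h import *
im=cv2.imread("pics/top0.png")
a=cv2.resize(im[165:255,195:355],(800,450),interpolation=cv2.INTER_CUBIC);cv2.imwrite("pics/crop.png",a)
g=cv2.cvtColor(im,cv2.COLOR_BGR2GRAY)
# bright blob of module
x0,y0=310,170;sub=g[170:216,310:346];m=(sub>95).astype('uint8')
c=max(cv2.findContours(m,0,2)[0],key=cv2.contourArea);r=cv2.minAreaRect(c);b=cv2.boxPoints(r)+[x0,y0];print("module",b.round(1).tolist(),[onz("top",*p,45).tolist() for p in b])
x0,y0=205,178;sub=g[178:246,205:258];m=(sub>80).astype('uint8')
c=max(cv2.findContours(m,0,2)[0],key=cv2.contourArea);r=cv2.minAreaRect(c);b=cv2.boxPoints(r)+[x0,y0];print("fix",b.round(1).tolist(),[onz("top",*p,12).tolist() for p in b])
m=cv2.inRange(im,(0,100,140),(110,200,255))[195:235,215:250]
c=max(cv2.findContours(m,0,2)[0],key=cv2.contourArea);r=cv2.minAreaRect(c);print("pad",r,onz("top",r[0][0]+215,r[0][1]+195,17))
E
```

```text
module [[317.5, 210.2], [319.1, 175.5], [337.9, 176.4], [336.3, 211.1]] [[551.4, -78.3, 45.0], [652.3, -83.7, 45.0], [650.0, -137.0, 45.0], [549.1, -130.9, 45.0]]
fix [[211.0, 184.0], [251.0, 184.0], [251.0, 239.0], [211.0, 239.0]] [[635.5, 227.1, 12.0], [635.9, 111.4, 12.0], [474.9, 108.1, 12.0], [474.5, 221.0, 12.0]]
pad ((16.0, 17.0), (16.0, 10.0), 90.0) [551.6 166.2  17. ]
```

View pics/crop.png

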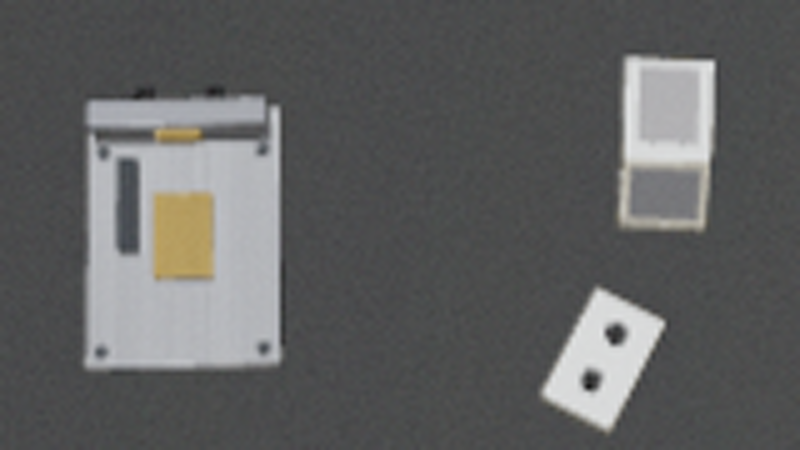

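Request:
play_rows(rows=[{"grip": 8.5,"travel": [0,0,0],"delta_rot": [0,0,-0.177]},{"grip": 8.5,"travel": [0,0,0],"delta_rot": [0,0,-0.177]},{"grip": 8.5,"travel": [-4.9,3.5,0],"delta_rot": [0,0,0]},{"grip": 8.5,"travel": [-4.9,3.5,0],"delta_rot": [0,0,0]},{"grip": 8.5,"travel": [-4.9,3.5,0],"delta_rot": [0,0,0]}], force=30)

```text
t: 0.72
position: [315.5, 350.9, 230.9]
tool_rot: [0.0, 0.726, 0.688, -0.0]
force: [1.9, 0.4, -0.3]
width: 0.995
```

Request:
play_rows(rows=[{"grip": 8.5,"travel": [-4.9,3.5,0],"delta_rot": [0,0,0]},{"grip": 8.5,"travel": [-4.9,3.5,0],"delta_rot": [0,0,0]},{"grip": 8.5,"travel": [-4.9,3.5,0],"delta_rot": [0,0,0]},{"grip": 8.5,"travel": [-4.9,3.5,0],"delta_rot": [0,0,0]},{"grip": 8.5,"travel": [-4.9,3.5,0],"delta_rot": [0,0,0]}])

```text
t: 1.35
position: [477.3, 96.5, 231.1]
tool_rot: [-0.0, 0.726, 0.688, 0.0]
force: [0.1, 1.1, -0.7]
width: 0.991
```

Request:
play_rows(rows=[{"grip": 8.5,"travel": [-4.8,3.4,0],"delta_rot": [0,0,0]},{"grip": 8.5,"travel": [-4.8,3.4,1],"delta_rot": [0,0,0]},{"grip": 8.5,"travel": [-4.8,3.4,2],"delta_rot": [0,0,0]},{"grip": 8.5,"travel": [-4.2,3.0,3],"delta_rot": [0,0,0]},{"grip": 8.5,"travel": [0,0,2],"delta_rot": [0,0,0]}])

```text
t: 1.98
position: [598.9, -97.4, 148.1]
tool_rot: [-0.001, 0.727, 0.687, -0.001]
force: [-1.3, 0.4, 0.4]
width: 0.995
```

Run:
```python
from h import *
import json
s=ctrl.sense();im=ctrl.capture("wrist");cv2.imwrite("pics/w1.png",im)
json.dump({k:np.asarray(v).tolist() for k,v in s.items()},open("s1.json","w"));print(s["position"],s["tool_rot"],s["qd"].max() if hasattr(s["qd"],'max') else s["qd"])
```

```text
[598.87713692 -97.38543626 148.09103488] [-0.00109497  0.72708365  0.68654717 -0.00107357] 0.041581389904650996
```

View pics/w1.png

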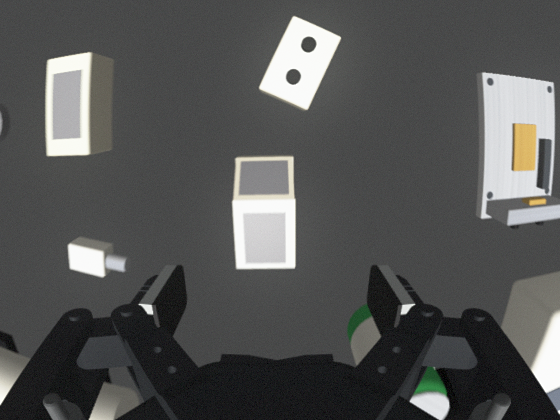

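Run:
```python
from h import *
import json
s=json.load(open("s1.json"))
for u,v,z in[(234,200,45),(296,200,45),(295,268,45),(236,269,45),(236,157,15),(293.5,157,15)]:print(u,v,onz("wrist",u,v,z,s))
for u,v in[(484,73),(556,79),(478,217)]:print("plate",onz("wrist",u,v,12,s))
for u,v in [(515,124),(537,124),(535,171),(513,171)]:print("pad",onz("wrist",u,v,17,s))
for u,v in[(322,186.0),]:pass
P=lambda u,v,z:onz("top",195+u/5,165+v/5,z)
print("top mod",P(624,57,45),P(714,60,45),P(709,163,45),P(621,162,45))
print("top plate",P(85,369,12),P(281,360,12),P(280,105,12)); print("pad",P(154,193,17),P(213,193,17),P(213,279,17),P(154,279,17))
print("fencetop back",P(86,101,52),P(265,97,52),"front",P(90,128,52))
print("canister",onz("top",289,131,140))
```

```text
234 200 [ 586.2 -130.1   45. ]
296 200 [589.  -81.8  45. ]
295 268 [647.2 -84.9  45. ]
236 269 [ 645.5 -134.3   45. ]
236 157 [ 555.8 -129.6   15. ]
293.5 157 [558.8 -80.8  15. ]
plate [478.9 110.6  12. ]
plate [470.6 222.6  12. ]
plate [624.4 108.4  12. ]
pad [527.3 147.5  17. ]
pad [525.  181.9  17. ]
pad [575.8 182.5  17. ]
pad [575.8 147.6  17. ]
top mod [649.8 -85.8  45. ] [ 648.2 -136.8   45. ] [ 588.  -132.9   45. ] [588.4 -83.5  45. ]
top plate [475.  218.2  12. ] [480.6 107.7  12. ] [629.9 111.3  12. ]
pad [576.1 181.8  17. ] [576.3 148.1  17. ] [526.1 146.8  17. ] [526.  180.2  17. ]
fencetop back [620.8 217.3  52. ] [623.5 116.7  52. ] front [605.1 214.4  52. ]
canister [748.8   2.1 140. ]
```

Request:
play_rows(rows=[{"grip": 8.5,"travel": [-0.9,0.9,2.0],"delta_rot": [0,0,0]},{"grip": 8.5,"travel": [0,0,4.5],"delta_rot": [0,0,0]},{"grip": 8.5,"travel": [0,0,3.0],"delta_rot": [0,0,0]},{"grip": 8.5,"travel": [0,0,2.0],"delta_rot": [0,0,0]},{"grip": 8.5,"travel": [0,0,0],"delta_rot": [0,0,0]}])

```text
t: 2.65
position: [606.4, -103.6, 35.2]
tool_rot: [-0.001, 0.726, 0.688, -0.001]
force: [-0.2, -0.2, 0.4]
width: 0.996
```

Request:
play_rows(rows=[{"grip": 8.5,"travel": [-0.35,0.1,1.2],"delta_rot": [0,0,0]},{"grip": 8.5,"travel": [0,0,1.0],"delta_rot": [0,0,0]},{"grip": 5,"travel": [0,0,0],"delta_rot": [0,0,0]},{"grip": 4,"travel": [0,0,0],"delta_rot": [0,0,0]},{"grip": 4,"travel": [0,0,0],"delta_rot": [0,0,0]}], force=30)

```text
t: 3.28
position: [608.1, -107.5, 14.8]
tool_rot: [0.0, 0.726, 0.688, 0.0]
force: [-0.7, -0.7, 1.1]
width: 0.581
```

Request:
play_rows(rows=[{"grip": 4,"travel": [0,0,0],"delta_rot": [0,0,0]},{"grip": 4,"travel": [0,0,0],"delta_rot": [0,0,0]}])

```text
t: 3.52
position: [608.1, -107.5, 14.9]
tool_rot: [0.0, 0.726, 0.688, 0.0]
force: [-0.2, 0.6, 4.6]
width: 0.582
```

Request:
play_rows(rows=[{"grip": 4,"travel": [0,0,-2.5],"delta_rot": [0,0,0]},{"grip": 4,"travel": [0,0,-5],"delta_rot": [0,0,0]},{"grip": 4,"travel": [0,0,-5],"delta_rot": [0,0,0]},{"grip": 4,"travel": [2,0,-3.5],"delta_rot": [0,0,0]},{"grip": 4,"travel": [5,0,0],"delta_rot": [0,0,0]}])

```text
t: 4.15
position: [612.7, -38.4, 177.5]
tool_rot: [0.002, 0.727, 0.687, 0.002]
force: [-0.2, 1.5, -3.1]
width: 0.579
```

Request:
play_rows(rows=[{"grip": 4,"travel": [5,0,0],"delta_rot": [0,0,0]},{"grip": 4,"travel": [5,0,0],"delta_rot": [0,0,0]},{"grip": 4,"travel": [5,0,0],"delta_rot": [0,0,-0.04]},{"grip": 4,"travel": [5,1,0],"delta_rot": [0,0,-0.04]},{"grip": 4,"travel": [0,1,0],"delta_rot": [0,0,0]}])

```text
t: 4.78
position: [640.0, 165.8, 173.4]
tool_rot: [-0.001, 0.696, 0.718, -0.0]
force: [-0.8, -1.0, -1.6]
width: 0.582
```

Request:
play_rows(rows=[{"grip": 4,"travel": [0,0,0],"delta_rot": [0,0,0]}])

```text
t: 4.9
position: [640.4, 162.1, 173.4]
tool_rot: [-0.0, 0.698, 0.716, -0.001]
force: [-0.4, -0.5, -2.0]
width: 0.579
```

Run:
```python
from h import *
import json
s=ctrl.sense();im=ctrl.capture("wrist");cv2.imwrite("pics/w2.png",im)
json.dump({k:np.asarray(v).tolist() for k,v in s.items()},open("s2.json","w"));print(s["position"],s["tool_rot"],s["width"],s["force"])
```

```text
[640.42490552 162.12602216 173.35580612] [-2.18680315e-04  6.97785643e-01  7.16306272e-01 -6.87330043e-04] 0.5791304199512016 [-0.40487143 -0.54574284 -1.96437239]
```

View pics/w2.png

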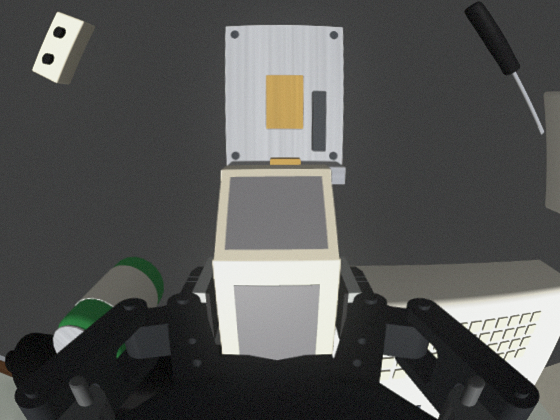

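Run:
```python
from h import *
import json
s=json.load(open("s2.json"));im=cv2.imread("pics/w2.png")
hsv=cv2.cvtColor(im,cv2.COLOR_BGR2HSV);g=cv2.cvtColor(im,cv2.COLOR_BGR2GRAY)
m=cv2.inRange(hsv,(10,90,90),(30,255,255));m[145:]=0
c=max(cv2.findContours(m,0,2)[0],key=cv2.contourArea);r=cv2.boxPoints(cv2.minAreaRect(c));print("pad",[onz("wrist",*p,17,s).tolist() for p in r])
# plate: rows/cols edges
L=[];Rr=[];T=[]
for v in range(45,145,10):
    k=np.where(g[v,200:370]>110)[0];L.append(onz("wrist",200+k[0]-.5,v,12,s));Rr.append(onz("wrist",200+k[-1]+.5,v,12,s))
for u in range(245,325,8):
    k=np.where(g[:70,u]>110)[0];T.append(onz("wrist",u,k[0]-.5,12,s))
for n,A,ax in(("L",L,0),("R",Rr,0),("T",T,1)):
    A=np.array(A);p=np.polyfit(A[:,ax],A[:,1-ax],1);print(n,A.mean(0).round(1),np.degrees(np.arctan(p[0])).round(2))
S=[]
for v in range(98,148,6):
    k=np.where(g[v,306:332]<85)[0];S.append(onz("wrist",306+k[0]-.5,v,24,s))
S=np.array(S);print("stop inner",S.mean(0).round(1),np.degrees(np.arctan(np.polyfit(S[:,0],S[:,1],1)[0])))
q=s["tool_rot"];W=Rn.from_quat([*q[1:],q[0]]).as_matrix();print(W.round(4))
for u,v in[(222,170),(331,170),(339,261),(214,261)]:pass
# module in tool frame: front lower edge (z tool=+? ) and slope/top edge
for u,v,h in[(214,261,45),(339,261,45),(222,170,15),(331,170,15)]:print("mod",onz("wrist",u,v,s["position"][2]-14.9+h,s))
```

```text
pad [[527.0, 149.5, 17.0], [525.9, 181.9, 17.0], [574.9, 183.3, 17.0], [575.8, 150.6, 17.0]]
L [540.2 111.2  12. ] 1.2
R [536.8 221.2  12. ] 1.59
T [476.2 161.8  12. ] -1.31
stop inner [569.  191.3  24. ] 0.9901988292043912
[[-2.620e-02  9.997e-01 -1.300e-03]
 [ 9.997e-01  2.620e-02 -7.000e-04]
 [-6.000e-04 -1.300e-03 -1.000e+00]]
mod [621.4 137.7 203.5]
mod [620.2 185.4 203.5]
mod [591.2 136.6 173.5]
mod [590.  184.9 173.5]
```

Request:
play_rows(rows=[{"grip": 4,"travel": [0.15,-4,0],"delta_rot": [0,0,0]},{"grip": 4,"travel": [0.15,-4.1,0],"delta_rot": [0,0,0]},{"grip": 4,"travel": [0,0,4],"delta_rot": [0,0,0]},{"grip": 4,"travel": [0,0,4],"delta_rot": [0,0,0]},{"grip": 4,"travel": [0,0,2],"delta_rot": [0,0,0]}])

```text
t: 5.58
position: [557.9, 161.5, 72.2]
tool_rot: [-0.001, 0.699, 0.716, -0.001]
force: [0.7, -0.2, -1.4]
width: 0.578
```

Request:
play_rows(rows=[{"grip": 4,"travel": [0,0,0],"delta_rot": [0,0,0]}])

```text
t: 5.7
position: [558.0, 161.7, 72.9]
tool_rot: [-0.001, 0.698, 0.716, -0.001]
force: [-0.7, 0.8, -1.3]
width: 0.581
```

Request:
play_rows(rows=[{"grip": 4,"travel": [0,0.1,2.5],"delta_rot": [0,0,0]},{"grip": 4,"travel": [0,0,1.2],"delta_rot": [0,0,0]},{"grip": 4,"travel": [0,0,0.2],"delta_rot": [0,0,0]},{"grip": 4,"travel": [0,0,0],"delta_rot": [0,0,0]}])

```text
t: 6.2
position: [560.1, 163.0, 37.7]
tool_rot: [-0.0, 0.698, 0.716, 0.001]
force: [-7.0, 0.3, 6.5]
width: 0.582
```

Run:
```python
from h import *
im=ctrl.capture("wrist");im2=ctrl.capture("scene");s=ctrl.sense();print(s["position"],s["force"])
cv2.imwrite("pics/c3.png",np.vstack([cv2.resize(im[100:340,140:430],None,fx=1.3,fy=1.3),cv2.resize(im2[135:215,270:395],(377,241),interpolation=cv2.INTER_CUBIC)]))
```

```text
[560.0647807  162.95139515  37.70535402] [-5.65466292  0.38664145  5.40019283]
```

View pics/c3.png

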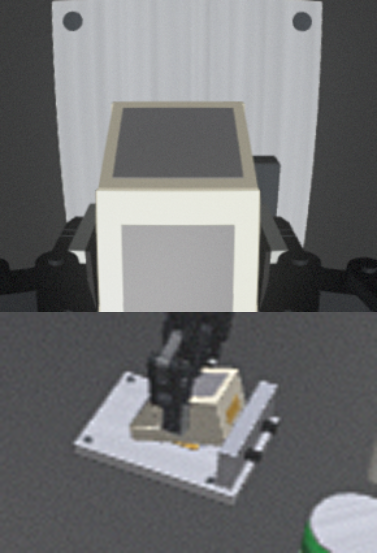

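The module is pitched nose-down in the grip: the front edge has moved to v≈178 and the slope edge to v≈245. Its back has probably caught on the fence pad. I'll lift it, back it off and look again.

Request:
play_rows(rows=[{"grip": 4,"travel": [0,-0.4,-1],"delta_rot": [0,0,0]},{"grip": 4,"travel": [0,-0.8,-2],"delta_rot": [0,0,0]},{"grip": 4,"travel": [0,-0.3,0],"delta_rot": [0,0,0]},{"grip": 4,"travel": [0,0,0],"delta_rot": [0,0,0]}])

```text
t: 6.8
position: [545.2, 162.9, 65.7]
tool_rot: [0.0, 0.698, 0.716, 0.0]
force: [-0.3, 0.4, -0.6]
width: 0.582
```

Run:
```python
from h import *
s=ctrl.sense();im=ctrl.capture("wrist");im2=ctrl.capture("scene");print(s["position"],s["force"],s["width"])
cv2.imwrite("pics/c4.png",np.vstack([cv2.resize(im[100:340,140:430],(464,384)),cv2.resize(im2[125:205,270:395],(464,297),interpolation=cv2.INTER_CUBIC)])[:600])
cv2.imwrite("pics/w4.png",im)
g=cv2.cvtColor(im,cv2.COLOR_BGR2GRAY)
```

```text
[545.22209307 162.87685871  65.71558099] [-0.29593853  0.38781537 -0.59349938] 0.5819846311481933
```

View pics/c4.png

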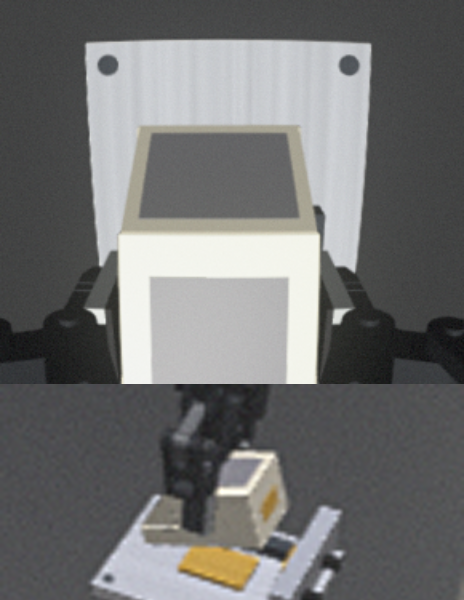

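Run:
```python
from h import *
c=ctrl.get_calibration("wrist");T=np.linalg.inv(np.array(c["T_tool_cam"]));K=np.array(c["intrinsics"])
def pr(P):
    p=T[:3,:3]@P+T[:3,3];r=np.hypot(p[0],p[1]);t=np.arctan2(r,p[2]);return K[:2,2]+K[0,0]*t*p[:2]/r
def pred(o,z0,p):
    e=[]
    for y,z in((-45,-15),(-15,-45)):
        v=np.array([o+y,z0+z+20]);ca,sa=np.cos(p),np.sin(p)
        v=np.array([v[0]*ca+v[1]*sa,-v[0]*sa+v[1]*ca])-[0,20]
        e+= [pr(np.array([25,*v]))-pr(np.array([-25,*v])),]; e[-1]=[e[-1][0],pr(np.array([0,*v]))[1]]
    return np.ravel(e)
from scipy.optimize import least_squares
for obs in([109,170,125,261],[98.8,178.1,125,245.6]):
    f=least_squares(lambda x:(pred(*x)-obs)*[1,1,1,1],[-5.5,15,0]);print(f.x.round(3),np.degrees(f.x[2]),f.fun.round(1))
```

```text
[-2.6   21.582 -0.052] -2.9998769298196013 [ 0.5  0.3 -0.2 -0.3]
[-6.508 17.19   0.292] 16.75801066249077 [ 2.   0.5 -1.1 -0.5]
```

Request:
play_rows(rows=[{"grip": 4,"travel": [0,0,0],"delta_rot": [0.15,0,0]},{"grip": 4,"travel": [0,0,0],"delta_rot": [0.15,0,0]},{"grip": 4,"travel": [0,0,0],"delta_rot": [0,0,0]}])

```text
t: 7.28
position: [545.5, 162.4, 60.0]
tool_rot: [-0.107, 0.69, 0.707, -0.111]
force: [-0.1, -0.3, -2.2]
width: 0.582
```

Request:
play_rows(rows=[{"grip": 4,"travel": [0,0.5,0.9],"delta_rot": [0,0,0]},{"grip": 4,"travel": [0,0.4,0.7],"delta_rot": [0,0,0]},{"grip": 4,"travel": [0,0,0],"delta_rot": [0,0,0]}])

```text
t: 7.65
position: [548.6, 163.0, 47.9]
tool_rot: [-0.104, 0.69, 0.708, -0.106]
force: [-0.3, 0.6, -1.1]
width: 0.584
```

Run:
```python
from h import *
s=ctrl.sense();im2=ctrl.capture("scene");print(s["position"],s["force"],s["width"])
cv2.imwrite("pics/c5.png",cv2.resize(im2[125:205,270:395],(780,500),interpolation=cv2.INTER_CUBIC))
```

```text
[548.60487543 162.97912933  47.90450247] [-0.34104686  0.55706038 -1.05100642] 0.5841935760842405
```

View pics/c5.png

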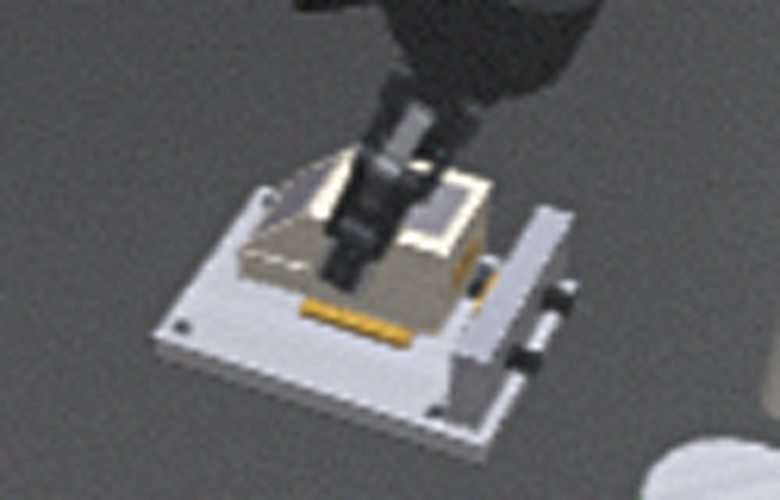

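Request:
play_rows(rows=[{"grip": 4,"travel": [0,0.4,0.6],"delta_rot": [0,0,0]},{"grip": 4,"travel": [0,0.15,0.4],"delta_rot": [0,0,0]},{"grip": 4,"travel": [0,0,0],"delta_rot": [0,0,0]},{"grip": 4,"travel": [0,0,0],"delta_rot": [0,0,0]}])

```text
t: 8.2
position: [551.4, 163.0, 36.2]
tool_rot: [-0.104, 0.69, 0.708, -0.107]
force: [0.1, 0.1, -1.1]
width: 0.582
```

Request:
play_rows(rows=[{"grip": 4,"travel": [0,0.05,0.15],"delta_rot": [0,0,0]},{"grip": 4,"travel": [0,0,0],"delta_rot": [0,0,0]},{"grip": 4,"travel": [0,0,0],"delta_rot": [0,0,0]}])

```text
t: 8.57
position: [551.4, 163.0, 34.6]
tool_rot: [-0.104, 0.69, 0.708, -0.107]
force: [-0.2, 0.2, -2.0]
width: 0.58
```

Request:
play_rows(rows=[{"grip": 4,"travel": [0,0.05,0.15],"delta_rot": [0,0,0]},{"grip": 4,"travel": [0,0,0],"delta_rot": [0,0,0]},{"grip": 4,"travel": [0,0,0],"delta_rot": [0,0,0]}])

```text
t: 8.95
position: [551.5, 163.0, 33.0]
tool_rot: [-0.104, 0.69, 0.708, -0.107]
force: [-0.4, 0.7, -0.9]
width: 0.581
```

Request:
play_rows(rows=[{"grip": 4,"travel": [0,0.05,0.15],"delta_rot": [0,0,0]},{"grip": 4,"travel": [0,0,0],"delta_rot": [0,0,0]},{"grip": 4,"travel": [0,0,0],"delta_rot": [0,0,0]}])

```text
t: 9.32
position: [551.5, 163.0, 31.4]
tool_rot: [-0.104, 0.69, 0.708, -0.107]
force: [0.3, -0.5, -0.9]
width: 0.582
```

Request:
play_rows(rows=[{"grip": 4,"travel": [0.25,0,0],"delta_rot": [0,0,0]},{"grip": 4,"travel": [0,0,0],"delta_rot": [0,0,0]},{"grip": 4,"travel": [0,0,0],"delta_rot": [0,0,0]}])

```text
t: 9.7
position: [551.4, 165.6, 31.4]
tool_rot: [-0.104, 0.69, 0.708, -0.107]
force: [0.5, -0.0, -0.9]
width: 0.585
```

Request:
play_rows(rows=[{"grip": 4,"travel": [0,0.05,0.15],"delta_rot": [0,0,0]},{"grip": 4,"travel": [0,0,0],"delta_rot": [0,0,0]},{"grip": 4,"travel": [0,0,0],"delta_rot": [0,0,0]}])

```text
t: 10.07
position: [551.6, 165.6, 30.0]
tool_rot: [-0.104, 0.69, 0.708, -0.107]
force: [0.2, -0.7, -0.0]
width: 0.576
```

Request:
play_rows(rows=[{"grip": 4,"travel": [0.1,0,0],"delta_rot": [0,0,0]},{"grip": 4,"travel": [0,0,0],"delta_rot": [0,0,0]},{"grip": 4,"travel": [0,0,0],"delta_rot": [0,0,0]}])

```text
t: 10.45
position: [551.4, 166.5, 29.9]
tool_rot: [-0.104, 0.69, 0.708, -0.107]
force: [0.1, -1.8, -0.2]
width: 0.58
```

Request:
play_rows(rows=[{"grip": 4,"travel": [0.05,0.03,0.1],"delta_rot": [0,0,0]},{"grip": 4,"travel": [0,0,0],"delta_rot": [0,0,0]},{"grip": 4,"travel": [0,0,0],"delta_rot": [0,0,0]}])

```text
t: 10.82
position: [551.4, 166.9, 28.7]
tool_rot: [-0.104, 0.69, 0.708, -0.107]
force: [-0.1, -2.3, 0.9]
width: 0.576
```

Run:
```python
from h import *
s=ctrl.sense();im2=ctrl.capture("scene");print(s["position"],s["force"],s["ft_torque"])
cv2.imwrite("pics/c6.png",cv2.resize(im2[130:210,280:380],(750,600),interpolation=cv2.INTER_CUBIC))
```

```text
[551.42630353 166.89043702  28.74528127] [-0.09818793 -2.30288268  0.85516163] [-0.48446106 -0.24024876  0.11133088]
```

View pics/c6.png

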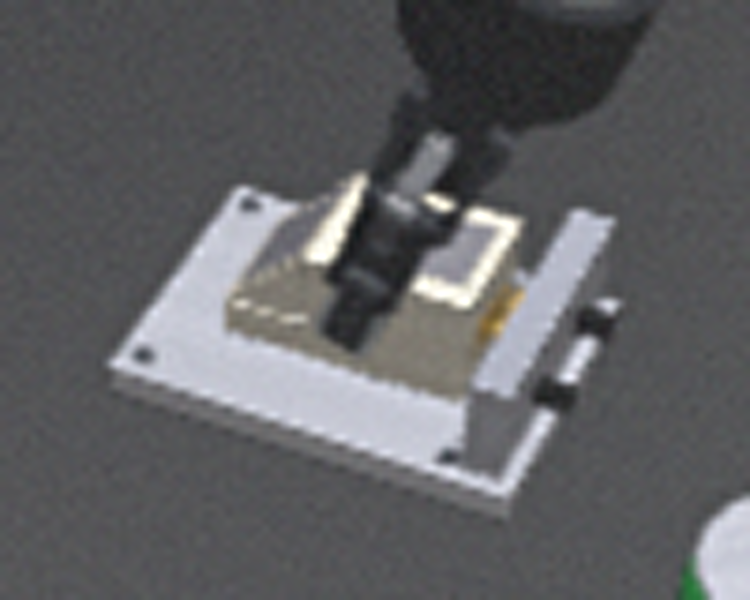

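Request:
play_rows(rows=[{"grip": 6.0,"travel": [0,0,0],"delta_rot": [0,0,0]},{"grip": 7.5,"travel": [0,0,0],"delta_rot": [0,0,0]},{"grip": 8.0,"travel": [0,0,0],"delta_rot": [0,0,0]},{"grip": 8.0,"travel": [0,0,-1.5],"delta_rot": [0,0,0]},{"grip": 8.0,"travel": [0,0,-4],"delta_rot": [0,0,0]}])

```text
t: 11.5
position: [567.0, 167.3, 81.4]
tool_rot: [-0.105, 0.69, 0.708, -0.108]
force: [1.0, -0.3, 0.5]
width: 0.942
```

Request:
play_rows(rows=[{"grip": 8.0,"travel": [0,0,-4],"delta_rot": [0,0,0]},{"grip": 8.0,"travel": [0,0,-3],"delta_rot": [-0.155,0,0]},{"grip": 8.0,"travel": [0,0,0],"delta_rot": [-0.155,0,0]},{"grip": 8.0,"travel": [0,0,0],"delta_rot": [0,0,0]}])

```text
t: 12.0
position: [585.8, 167.7, 149.7]
tool_rot: [0.004, 0.698, 0.717, 0.004]
force: [-0.5, 0.6, 0.2]
width: 0.935
```

Run:
```python
from h import *
import json
s=ctrl.sense();im=ctrl.capture("wrist");cv2.imwrite("pics/w7.png",im)
json.dump({k:np.asarray(v).tolist() for k,v in s.items()},open("s7.json","w"));print(s["position"],s["tool_rot"],s["width"],s["force"])
```

```text
[585.83718814 167.674497   149.68198667] [0.00376051 0.69754306 0.71652153 0.00405343] 0.9354200025949552 [-0.48513902  0.56511147  0.24404818]
```

View pics/w7.png

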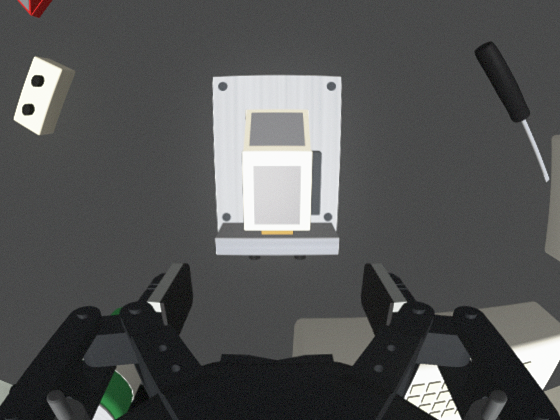

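Run:
```python
from h import *
import json
s=json.load(open("s7.json"))
for u,v,z in[(244,152,62),(311,152,62),(310.5,230,62),(243,230,62),(247,111,32),(308.5,111,32),(312,152,24),(312,214,24),(215.5,237.5,52),(339,236.5,52),(213,77,12),(341,77,12)]:print(u,v,onz("wrist",u,v,z,s))
```

```text
244 152 [538.  143.3  62. ]
311 152 [536.8 190.6  62. ]
310.5 230 [595.  193.3  62. ]
243 230 [596.4 142.7  62. ]
247 111 [508.5 142.3  32. ]
308.5 111 [507.2 190.6  32. ]
312 152 [540.7 195.6  24. ]
312 214 [594.  198.3  24. ]
215.5 237.5 [607.1 119.5  52. ]
339 236.5 [603.6 217.7  52. ]
213 77 [478.4 110.8  12. ]
341 77 [475.5 219.4  12. ]
```

Request:
play_rows(rows=[{"grip": 0,"travel": [0.05,-4.8,1],"delta_rot": [0,0,0]},{"grip": 0,"travel": [0.05,-4.8,2],"delta_rot": [0,0,0]},{"grip": 0,"travel": [0,0,0],"delta_rot": [-0.157,0,0]},{"grip": 0,"travel": [0,0,0],"delta_rot": [-0.157,0,0]},{"grip": 0,"travel": [0,0,0],"delta_rot": [-0.157,0,0]}])

```text
t: 12.68
position: [494.2, 167.0, 119.6]
tool_rot: [0.168, 0.677, 0.695, 0.172]
force: [0.1, 0.4, 0.1]
width: 0.004
```

Request:
play_rows(rows=[{"grip": 0,"travel": [0,0,0],"delta_rot": [-0.157,0,0]},{"grip": 0,"travel": [0,0,0],"delta_rot": [-0.157,0,0]},{"grip": 0,"travel": [0,0,0],"delta_rot": [0,0,0]},{"grip": 0,"travel": [0,0,0],"delta_rot": [0,0,0]}])

```text
t: 13.18
position: [494.1, 167.3, 120.4]
tool_rot: [0.269, 0.644, 0.661, 0.277]
force: [0.2, 0.5, 0.6]
width: 0.0
```

```bash
cat > go.py <<'E'
from h import *
import sys
s=ctrl.sense();q=s["tool_rot"];W=Rn.from_quat([*q[1:],q[0]]).as_matrix()
print(s["t"],s["position"].round(1),s["force"].round(1),s["width"]);print(W.round(3))
t=np.array(list(map(float,sys.argv[1:4])));print("travel cm",(W.T@(t-s["position"])/10).round(2))
E
python3 go.py 503.8 165.8 64.7
```

```text
13.175 [494.1 167.3 120.4] [0.2 0.5 0.6] 5.5121342870977036e-05
[[-0.026  0.701  0.713]
 [ 1.     0.018  0.02 ]
 [ 0.001  0.713 -0.701]]
travel cm [-0.18 -3.3   4.59]
```

Request:
play_rows(rows=[{"grip": 0,"travel": [-0.1,-1.7,2.3],"delta_rot": [0,0,0]},{"grip": 0,"travel": [-0.08,-1.6,2.2],"delta_rot": [0,0,0]},{"grip": 0,"travel": [0,0,0],"delta_rot": [0,0,0]}])

```text
t: 13.55
position: [502.4, 164.7, 61.7]
tool_rot: [0.269, 0.644, 0.661, 0.275]
force: [-0.5, -0.2, -0.0]
width: -0.006
```

Request:
play_rows(rows=[{"grip": 0,"travel": [0,0,1],"delta_rot": [0,0,0]},{"grip": 0,"travel": [0,0,0.8],"delta_rot": [0,0,0]},{"grip": 0,"travel": [0,0,0.2],"delta_rot": [0,0,0]},{"grip": 0,"travel": [0,0,0],"delta_rot": [0,0,0]}])

```text
t: 14.05
position: [516.1, 165.3, 48.3]
tool_rot: [0.27, 0.643, 0.66, 0.277]
force: [0.0, -0.3, 0.2]
width: -0.001
```

```bash
python3 go.py 521.5 166.2 47
```

```text
14.05 [516.1 165.3  48.3] [ 0.  -0.3  0.2] -0.0012604757509181719
[[-0.026  0.7    0.713]
 [ 1.     0.018  0.019]
 [-0.     0.714 -0.7  ]]
travel cm [0.08 0.29 0.48]
```

Request:
play_rows(rows=[{"grip": 0,"travel": [0.08,0.3,0.1],"delta_rot": [0,0,0]},{"grip": 0,"travel": [0,0,0.15],"delta_rot": [0,0,0]},{"grip": 0,"travel": [0,0,0.15],"delta_rot": [0,0,0]},{"grip": 0,"travel": [0,0,0.1],"delta_rot": [0,0,0]},{"grip": 0,"travel": [0,0,0],"delta_rot": [0,0,0]}])

```text
t: 14.68
position: [521.6, 166.3, 46.7]
tool_rot: [0.27, 0.643, 0.66, 0.277]
force: [-2.3, 0.2, 1.0]
width: -0.001
```

Request:
play_rows(rows=[{"grip": 0,"travel": [0,0,0.1],"delta_rot": [0,0,0]},{"grip": 0,"travel": [0,0,0.1],"delta_rot": [0,0,0]},{"grip": 0,"travel": [0,0,0],"delta_rot": [0,0,0]}])

```text
t: 15.05
position: [523.1, 166.3, 45.5]
tool_rot: [0.27, 0.643, 0.66, 0.277]
force: [-1.2, -0.4, 2.0]
width: -0.002
```

Request:
play_rows(rows=[{"grip": 0,"travel": [0,0,0.1],"delta_rot": [0,0,0]},{"grip": 0,"travel": [0,0,0.1],"delta_rot": [0,0,0]},{"grip": 0,"travel": [0,0,0],"delta_rot": [0,0,0]}])

```text
t: 15.42
position: [524.6, 166.3, 44.1]
tool_rot: [0.27, 0.643, 0.66, 0.277]
force: [-1.9, -0.4, 1.9]
width: -0.001
```

Request:
play_rows(rows=[{"grip": 0,"travel": [0,0,0.1],"delta_rot": [0,0,0]},{"grip": 0,"travel": [0,0,0.1],"delta_rot": [0,0,0]},{"grip": 0,"travel": [0,0,0.1],"delta_rot": [0,0,0]},{"grip": 0,"travel": [0,0,0],"delta_rot": [0,0,0]}])

```text
t: 15.92
position: [526.9, 166.4, 42.2]
tool_rot: [0.27, 0.643, 0.66, 0.278]
force: [-2.3, 0.6, 4.2]
width: 0.002
```

Request:
play_rows(rows=[{"grip": 0,"travel": [0,0.1,0.1],"delta_rot": [0,0,0]},{"grip": 0,"travel": [0,0.1,0.1],"delta_rot": [0,0,0]},{"grip": 0,"travel": [0,0,0],"delta_rot": [0,0,0]}])

```text
t: 16.3
position: [529.6, 166.5, 42.2]
tool_rot: [0.27, 0.643, 0.66, 0.277]
force: [-5.0, -0.4, 3.9]
width: -0.0
```

```bash
python3 go.py 531.1 166.4 42
```

```text
16.3 [529.6 166.5  42.2] [-5.  -0.4  3.9] -0.0002802684271364501
[[-0.026  0.7    0.714]
 [ 1.     0.018  0.019]
 [ 0.     0.714 -0.7  ]]
travel cm [-0.02  0.09  0.12]
```

Forces are rising as expected, with the fence pad now compressing. I'll continue in small steps.

Request:
play_rows(rows=[{"grip": 0,"travel": [0,0.05,0.1],"delta_rot": [0,0,0]},{"grip": 0,"travel": [0,0.05,0.1],"delta_rot": [0,0,0]},{"grip": 0,"travel": [0,0,0],"delta_rot": [0,0,0]}])

```text
t: 16.68
position: [531.3, 166.6, 42.1]
tool_rot: [0.27, 0.643, 0.661, 0.277]
force: [-34.1, -5.2, 24.3]
width: 0.001
```

Request:
play_rows(rows=[{"grip": 0,"travel": [0,0,0.1],"delta_rot": [0,0,0]},{"grip": 0,"travel": [0,0,0],"delta_rot": [0,0,0]},{"grip": 0,"travel": [0,0,0],"delta_rot": [0,0,0]}])

```text
t: 17.05
position: [531.5, 166.7, 42.0]
tool_rot: [0.27, 0.643, 0.661, 0.277]
force: [-66.3, -9.3, 43.6]
width: -0.003
```

Request:
play_rows(rows=[{"grip": 0,"travel": [0,0,-0.1],"delta_rot": [0,0,0]},{"grip": 0,"travel": [0,0,0],"delta_rot": [0,0,0]},{"grip": 0,"travel": [0,0,0],"delta_rot": [0,0,0]}])

```text
t: 17.42
position: [531.3, 166.6, 42.1]
tool_rot: [0.27, 0.643, 0.661, 0.277]
force: [-33.5, -4.8, 23.4]
width: 0.003
```

```bash
python3 go.py 531.1 166.4 42
python3 - <<'E'
from h import *
im=ctrl.capture("scene");w=ctrl.capture("wrist");t=ctrl.capture("top")
a=cv2.resize(im[130:210,280:380],(500,400),interpolation=cv2.INTER_CUBIC);b=cv2.resize(t[175:245,200:262],(290,400),interpolation=cv2.INTER_CUBIC)
c=cv2.resize(w[:190,60:500],(790,195))
cv2.imwrite("pics/c8.png",np.vstack([np.hstack([a,b]),c]));cv2.imwrite("pics/w8.png",w)
E
```

```text
17.425 [531.3 166.6  42.1] [-33.5  -4.8  23.4] 0.003142866602213542
[[-0.026  0.7    0.714]
 [ 1.     0.019  0.019]
 [-0.     0.714 -0.7  ]]
travel cm [-0.02 -0.02 -0.01]
```

View pics/c8.png

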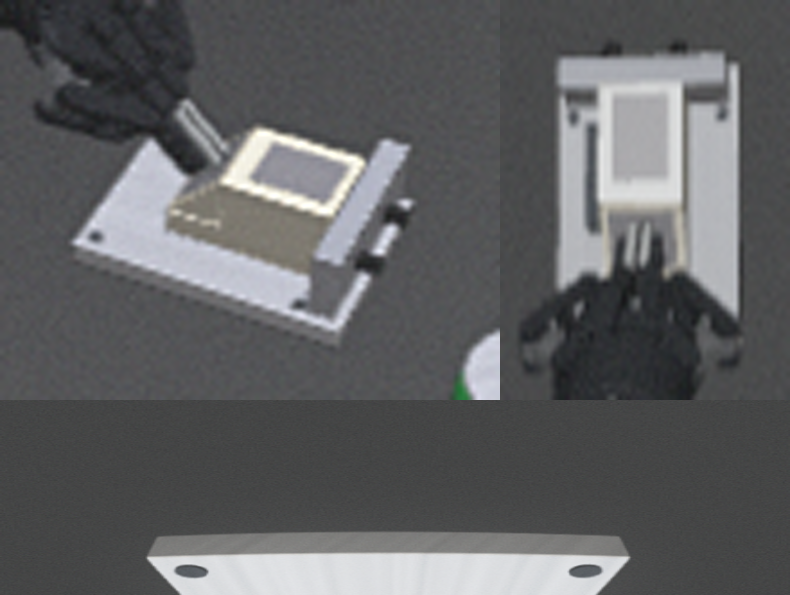

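Request:
play_rows(rows=[{"grip": 0,"travel": [0,-0.04,0],"delta_rot": [0,0,0]},{"grip": 0,"travel": [0,0,0],"delta_rot": [0,0,0]},{"grip": 0,"travel": [0,0,0],"delta_rot": [0,0,0]}])

```text
t: 17.95
position: [531.3, 166.6, 42.1]
tool_rot: [0.27, 0.643, 0.66, 0.278]
force: [-30.1, -5.6, 22.0]
width: 0.006
```

Request:
play_rows(rows=[{"grip": 0,"travel": [0,-0.06,0],"delta_rot": [0,0,0]},{"grip": 0,"travel": [0,-0.06,0],"delta_rot": [0,0,0]},{"grip": 0,"travel": [0,0,0],"delta_rot": [0,0,0]},{"grip": 0,"travel": [0,0,0],"delta_rot": [0,0,0]}])

```text
t: 18.45
position: [531.2, 166.6, 42.1]
tool_rot: [0.271, 0.643, 0.66, 0.278]
force: [-20.4, -3.9, 18.4]
width: -0.001
```

Request:
play_rows(rows=[{"grip": 0,"travel": [0,0,0.02],"delta_rot": [0,0,0]},{"grip": 0,"travel": [0,0,0],"delta_rot": [0,0,0]},{"grip": 0,"travel": [0,0,0],"delta_rot": [0,0,0]},{"grip": 0,"travel": [0,0,0],"delta_rot": [0,0,0]}])

```text
t: 18.95
position: [531.3, 166.6, 42.2]
tool_rot: [0.271, 0.643, 0.66, 0.278]
force: [-25.4, -5.9, 22.9]
width: -0.001
```

Run:
```python
from h import *
cv2.imwrite("pics/end.png",cv2.resize(ctrl.capture("top")[165:255,195:355],(800,450),interpolation=cv2.INTER_CUBIC))
s=ctrl.sense();print(s["t"],s["position"],s["force"])
```

```text
19.0 [531.24981836 166.59894262  42.09832828] [-25.9628551   -6.25788533  22.99462385]
```

View pics/end.png

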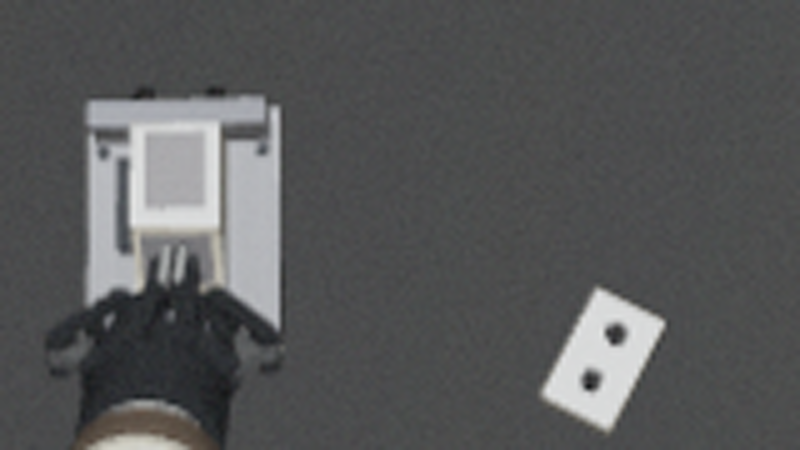

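The module's back is at the fence (crop row 122) and its left flank meets the dark stop (column 130). The low box hasn't moved.

```bash
python3 -c "
from cell import ctrl
print(ctrl.close_job())"
```

```text
the job is handed in; nothing more can be done
None
```

I set the module on the sprung bed pad against the end stop and let go of it. I then pushed it home with closed fingers at 45° on the sloping panel and handed in while still pressing, at about 19 s. `close_job` gave no verdict.

**Last checks:**
- **Position:** The fingertip stopped at (531.3, 166.6, 42.1) mm. The panel centre should be at (531.1, 166.4, 42.0) when the module is fully home.
- **Holding force:** About 26 N towards the fence, 23 N down and 6 N towards the end stop. That is above the pads' 2.8 N and 5 N, and contact felt hard in both directions. The pads can't be seen or read with the module home, so their being flush is inferred from force and position.
- **Pictures:** The final top view shows the back at the fence, the flank at the stop and the low box unmoved. The scene view taken just before it shows the module flat on the plate. I did not check the other bystanders again at the end.

**What went wrong on the way:**
- **First lowering:** The module pitched about 17° nose-down in the grip, probably because its back caught on the fence pad. I lifted it, tilted the tool to level it and placed it again before letting go.
- **Push force:** It peaked at about 80 N at the wrist for a moment, under the 120 N limit, before I eased it off.

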